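# Move the blue picture frame from the slotted rack to the sloped flow lane

### The job

Push the yellow keeper bar well aside, off the rack of donated picture frames, then slide the blue frame straight up out of its slot by its top edge. Stand it on its bottom edge on the floor of the sloped lane, near the lane's upper end, and only when it rests along the slope let go, so that it slides down by itself to the red stop and stays there upright on edge. Leave the other three frames in their slots and do not disturb the mug, bowl, vase or jar.

Things in the scene. Friction and masses are not known exactly. Their poses are not given: they have to be found in the camera images.
- rack: Fixed wooden rack, four slots. Origin: centre of the slots, on the table; z up. Slots at y -69, -23, 23, 69 mm, running along x, 14 mm wide; they guide only the frames' upright ends (blocks |x| 40-62, end boards to 72 mm), up to 67 mm high; the middle is open. Base plate 12 mm thick, x -80..80, y -100..100 mm, with a tongue 40 mm wide to y -175. Pose varies; rack and lane may swap sides.
- keeper_pivot (a point): Fixed point on the vertical axis of the yellow keeper bar, at the bar's underside, 128 mm up, on a steel post of 18 mm diameter at rack x 0, y -150 mm. Bar 20 mm wide, 128 to 144 mm above the table, reaching 240 mm ahead of the axis and 15 mm behind.
- keeper (a joint): Angle (rad) of the keeper bar. At 0 it lies along the rack's +y over the middle of all four frames and blocks them; it grows, counter-clockwise from above, as it swings to the rack's -x side (towards the robot), to its stop at 1.70. Starts at 0 to 0.3; light friction (0.06 N m), no spring, stays where left. Clear of the frames beyond about 1.3.
- keeper_knob (a point): Middle of the black upright knob on the keeper bar, 130 mm from the post's axis; knob 18 mm in diameter, standing 36 mm up from the bar's top, from 144 to 180 mm above the table; this point is 162 mm above the table. Can be pushed from the side.
- blue_center (a point): Centre of the blue picture frame, the one to move: a rigid panel 120 mm wide (its x), 10 mm thick (its y) and 110 mm tall (its z), about 0.2 kg (0.14 to 0.28). In the rack it stands upright on the base plate in any of the four slots, its x along the rack's x; its top edge is 122 mm above the table, its centre 67 mm. Gap to the next frame 36 mm.
- red_center (a point): Centre of the red picture frame, same size and axes as the blue one, in another slot of the rack; stays there.
- white_center (a point): Centre of the white picture frame, same size and axes as the blue one, in another slot of the rack; stays there.
- black_center (a point): Centre of the black picture frame, same size and axes as the blue one, in another slot of the rack; stays there.
- chute: Fixed sloped lane: slippery green channel, red stop (65 mm high) at its low end, dark foot 290 x 100 mm. Origin: middle of the floor at the stop's face, 30 mm above the table. x runs up the floor (rising 0.32 rad, away from the robot), y level across, z square to the floor. A frame standing on the floor has its centre at y 0, z 55 mm; against the stop, at x 60 mm. Pose varies.
- lane_top (a point): Middle of the lane's floor at its open upper end, 260 mm up the slope from the stop. The lane is 18 mm wide between walls 45 mm high (square to the floor); above them lips flare out to 60 mm, to a mouth about 35 mm wide. A frame let go up here slides down by itself.
- mug_center (a point): White mug, 72 mm in diameter plus handle, 85 mm high; this point on its axis half-way up. Stands in front of the rack. Not to be disturbed.
- bowl_center (a point): Terracotta bowl, 72 mm in diameter, 45 mm high; this point on its axis half-way up. Not to be disturbed.
- vase_center (a point): Amber vase, up to 72 mm in diameter, 210 mm high; this point on its axis half-way up. Not to be disturbed.
- jar_center (a point): Jar with white cap, 56 mm in diameter, 85 mm high; this point on its axis half-way up. Stands beside the lane. Not to be disturbed.
There are look-alikes about, which are no part of the job. Leave any turquoise look-alike of the part that bears white_center alone.

How it is judged:
By the outcome, as a careful person would: the job done as asked, in the order asked, and still so for the second after the job is handed in, with the robot touching nothing.
It also fails if it takes over 54 s, if anything falls off the work surface, if the arm or the gripper's body presses on something with over 40 N, if the wrist force passes 120 N, or if a joint passes its speed limit or range.

### The arm

A 7-joint arm with a two-finger parallel gripper is mounted at the origin on the work surface. World frame = base frame: x ahead of the robot, y to its left, z up, the work surface at z = 0. Lengths are in m, angles in rad, forces in N, time in s.
With the tool pointing down it reaches from about 0.4 to 0.875 m from the base axis. Payload 19.3 kg.
Tool frame: the origin (TCP) lies at the very end of the fingers, on their centre line; the grasp point (between the pads) lies 19 mm behind it; y points along the fingers, x is the direction in which the jaws open and shut, and the axes are right-handed (so a half turn about y gives the same grasp; the last joint's range is limited). The gripper opens to 85 mm and grips with 20 to 120 N. Pads are 22 mm wide; open, the fingers measure 114 mm over their backs; the gripper's body (76 mm by 85 mm) begins 54 mm behind the grasp point. The pads swing forward as they close: fully open they stand 13 mm farther back than shut.
Start: joints at [-1.365, 0.521, -0.036, 1.599, 0.021, 1.021, -0.113], TCP at [0.17, 0.601, 0.231] pointing down, gripper open.
Joint ranges: [-2.91, 2.91], [-0.3, 2.13], [-1.5, 1.42], [0.17, 2.43], [-1.26, 4.41], [0.16, 1.93], [-2.52, 2.52]. Speed limits (rad/s): [1.89, 1.89, 2.39, 2.39, 3.01, 3.01, 3.01].

### API

Orientations are given as a unit quaternion [x, y, z, w].
In Python, from station import * gives the robot as it stands.
- The arm moves only by the shell command python3 -m inch 'ROWS' [OPENING] [FORCE]. ROWS is JSON, one flat list of numbers, 6 for each row, row after row: the shift along the tool's x, y, z in cm, then the turn, a rotation vector about the tool's x, y, z in degrees. In form: [tx, ty, tz, rx, ry, rz, tx, ty, tz, rx, ry, rz, ...]. A call has 1 to 12 rows; each row is the pose to reach, as a shift and turn from the pose commanded when the call began, along the tool's axes at that moment; what a row does not reach only later rows make up. A row lasts 1/10 s, in which the tool goes at most 50 mm and 8.59 degrees, less where a joint would pass 70% of its speed; a pose out of reach is approached as far as the arm can. A call with a gripper value outside its range is refused whole. OPENING is the finger opening in cm, from 0 to 8.54, set as the call begins (- or left out, the last holds). The fingers move at their own pace and stop on an object; FORCE is the grip in N (left out, the last holds). Time passes only in rows, so rows that repeat a pose let the fingers close. It gives the time, the measured TCP pose, the force and the opening at its end, in the units of the state.
- state(): the state, without advancing time (a new reading comes with each control period).
- capture(name): name is "scene" or "top" or "wrist"; returns the picture (480x640x3 uint8, red, green, blue); there is no depth.
- get_calibration(name): a dict with "K" (3x3 intrinsics, pixels), "world_from_camera" (4x4, takes a point from camera to world coordinates). Camera axes: x right, y down, z forward; pixel columns grow to the right and rows downward; lengths in m; the calibration is good to about 2 mm. The wrist camera is an equidistant fisheye: a pixel r from the principal point sees the ray r / f radians off the axis. A picture is of the moment at which its call begins: read the wrist's pose just before it. get_calibration takes no time and is no camera call; for the wrist camera it gives the pose at the moment of the call.
- close_job(): hands the job in, once; it reports no verdict.
The state is a dict: "clock": time; "joint_pos": joint angles; "joint_vel": joint speeds; "joint_torque": joint torques, N m; "position": TCP position; "tool_rot": TCP orientation; "wrist_force": force on the tool from outside, world axes, zero at the start; "moment": the same for the moment, N m; "gripper_width": opening from 0.0 (shut) to 1.0 (fully open).
Only numpy, scipy, OpenCV 4.12 (cv2) and the standard library are available. Lean on these libraries where they do the work, as an engineer would, in place of code of your own. Each camera call takes 0.05 s, during which the arm holds its last target. There are 200 camera calls.

## Working session

There is one attempt and no reset: what is moved stays moved. The work goes in short steps, Python scripts to look and compute and a shell command to move; the robot and the scene stay as the last step left them, time stands still between calls to the robot, and variables do not carry over. Pictures are saved under pics/ and viewed, about 8 in all and at most 12, crops included, and the job is handed in when it is done.

```bash
mkdir -p pics; ls; python3 - <<'E'
from station import *
import cv2,numpy as np
for n in("scene","top"):
    im=capture(n); cv2.imwrite(f"pics/{n}0.png",im[:,:,::-1]); c=get_calibration(n); print(n,np.round(c["K"],1).tolist(),np.round(c["world_from_camera"],3).tolist())
s=state();print(s)
E
```

```text
pics
scene [[502.0, 0.0, 317.0], [0.0, 502.0, 237.2], [0.0, 0.0, 1.0]] [[0.202, 0.728, -0.655, 1.353], [0.979, -0.157, 0.128, -0.209], [-0.01, -0.667, -0.745, 0.989], [0.0, 0.0, 0.0, 1.0]]
top [[578.7, 0.0, 312.4], [0.0, 578.7, 239.8], [0.0, 0.0, 1.0]] [[-0.027, -0.997, 0.073, 0.526], [-0.999, 0.029, 0.017, -0.063], [-0.019, -0.073, -0.997, 1.312], [0.0, 0.0, 0.0, 1.0]]
{'clock': 0.1, 'joint_pos': array([-1.36520954,  0.52196255, -0.0363045 ,  1.59993544,  0.0211984 ,
        1.02113109, -0.1128028 ]), 'joint_vel': array([-0.00073912, -0.00124622, -0.00066235, -0.00092724,  0.0009398 ,
        0.00031172,  0.00118325]), 'joint_torque': array([ 5.12448212e-03, -9.28483486e+01,  1.98500097e+00, -3.70532370e+01,
        1.82169437e-02,  5.37318847e-03,  1.09531106e-05]), 'position': array([0.17015242, 0.60107439, 0.23078405]), 'tool_rot': array([ 0.564237  ,  0.42623807, -0.42679314, -0.56374225]), 'wrist_force': array([0.32861981, 0.47932918, 0.13950446]), 'moment': array([0.04942319, 0.01202239, 0.00530151]), 'gripper_width': 0.9986322882593225}
```

View pics/top0.png

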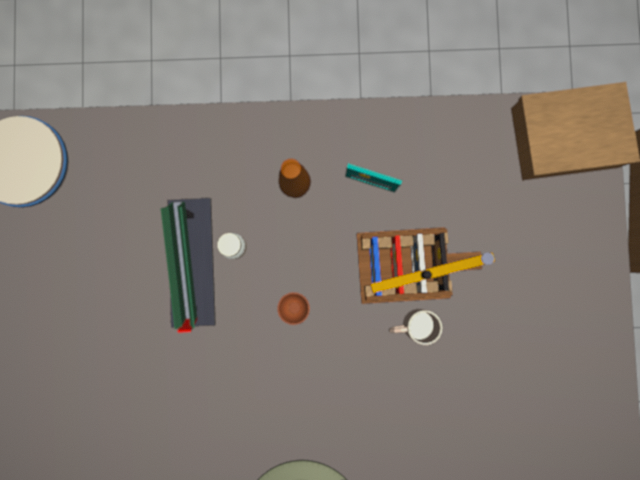

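View pics/scene0.png

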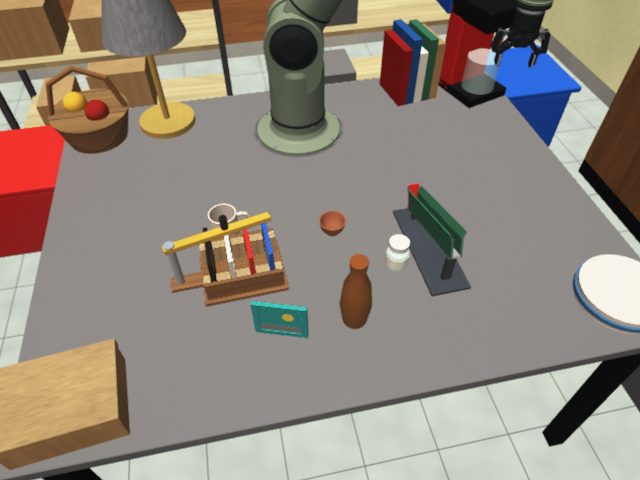

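Top view: the blue frame is at (377,265), red (398,264), white (420,265) and black (443,262). The keeper post is at (488,259) and the knob at (426,274). The lane runs from (180,205) at the top to (185,328) at the red stop.
Blue look-alikes: plate rim (20,160) in the top view; blue book (405,60) and blue box (540,85) in the scene view. The turquoise frame is at (373,178). The right one is the thin blue bar in the rack slot farthest from the post. I'll check it in a crop.

```bash
cat > h.py <<'E'
from station import *
import cv2,numpy as np
from scipy.spatial.transform import Rotation as R
def ray(n,uv):
    c=get_calibration(n);T=np.array(c["world_from_camera"]);d=T[:3,:3]@np.linalg.inv(c["K"])@[*uv,1.];return T[:3,3],d/np.linalg.norm(d)
def onz(n,uv,z):
    o,d=ray(n,uv);return o+d*(z-o[2])/d[2]
def proj(n,p):
    c=get_calibration(n);T=np.array(c["world_from_camera"]);q=np.array(c["K"])@(T[:3,:3].T@(np.array(p)-T[:3,3]));return q[:2]/q[2]
def two(a,b):
    (o,d),(p,e)=ray("top",a),ray("scene",b)
    s=np.linalg.lstsq(np.c_[d,-e],p-o,rcond=None)[0];x,y=o+d*s[0],p+e*s[1];return (x+y)/2,np.linalg.norm(x-y)
def mask(im,lo,hi):
    return cv2.inRange(cv2.cvtColor(im,cv2.COLOR_RGB2HSV),lo,hi)
def totool(dw):  # world shift (m) -> tool cm
    return R.from_quat(state()["tool_rot"]).inv().apply(dw)*100
E
python3 - <<'E'
from h import *
t=cv2.imread("pics/top0.png");s=cv2.imread("pics/scene0.png")
f=lambda im,x,y,w,h,k:cv2.resize(im[y:y+h,x:x+w],None,fx=k,fy=k,interpolation=cv2.INTER_CUBIC)
a=f(t,355,220,150,90,2.65)[:,:400];b=f(t,150,190,100,150,3)
c=f(s,160,195,133,110,3);d=f(s,385,175,100,125,3)
o=np.zeros((600,800,3),np.uint8)
o[:a.shape[0],:a.shape[1]]=a; o[:450,400:700]=b[:450]
o[250:250+330,:399]=c[:330]
cv2.imwrite("pics/crop1.png",o)
E
```

```text
(no output)
```

View pics/crop1.png

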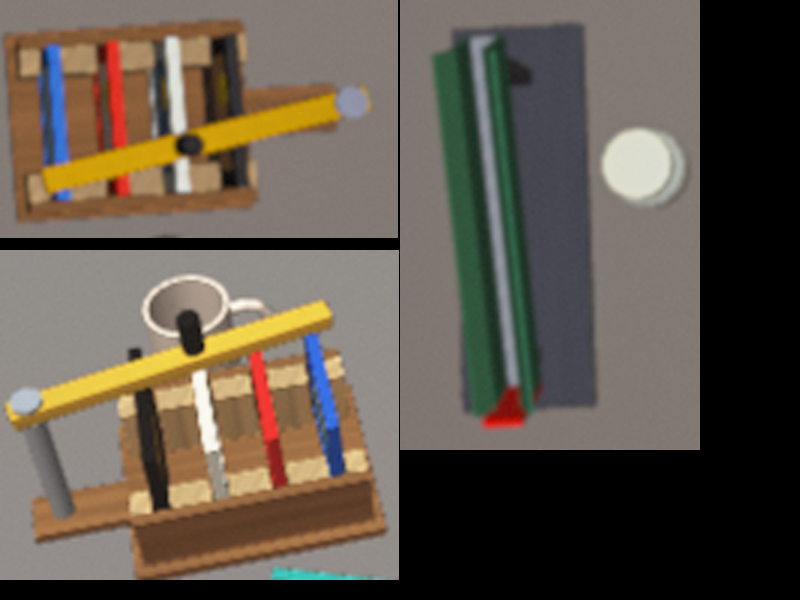

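The crop confirms it: the blue slab stands in the slot farthest from the post (rack y +69), with the keeper tip over its near end. Next I'll compute the poses.

```bash
python3 - <<'E'
from h import *
np.set_printoptions(precision=4,suppress=True)
print("post two",two((487.8,258.5),(168.7,245.3)), "onz",onz("top",(487.8,258.5),.148))
A=lambda x,y:(355+x/2.65,220+y/2.65); B=lambda x,y:(150+(x-400)/3,190+y/3)
print("knob top", onz("top",A(189,145),.18))
print("bar tip mid", onz("top",A(46,181),.144))
for n,p,q in(("blue",(52,45),(63,200)),("red",(112,42),(123,194)),("white",(172,38),(183,191)),("black",(231,38),(243,188))):
    a,b=onz("top",A(*p),.122),onz("top",A(*q),.122); print(n,a,b,(a+b)/2,np.degrees(np.arctan2(*(a-b)[1::-1])),np.linalg.norm(a-b))
zt=.03+.26*np.sin(.32)+.06*np.cos(.32); zb=.03+.06*np.cos(.32)
for n,p,z in(("Ltop",(435,55),zt),("Lbot",(470,412),zb),("Rtop",(503,42),zt),("Rbot",(533,410),zb),("floorL top",(471,40),.112),("floorL bot",(505,385),.033)):print(n,onz("top",B(*p),z))
for n,uv,z in(("mug",(424,327),.085),("bowl",(293,308),.045),("vase",(290,170),.21),("jar",(230,245),.085)):print(n,onz("top",uv,z))
print(R.from_quat(state()["tool_rot"]).as_matrix(), state()["clock"])
E
```

```text
post two (array([ 0.5633, -0.3938,  0.1441]), np.float64(0.0015072413949250682)) onz [ 0.5631 -0.3935  0.148 ]
knob top [ 0.5339 -0.264   0.18  ]
bar tip mid [ 0.51   -0.1613  0.144 ]
blue [ 0.6147 -0.1715  0.122 ] [ 0.4947 -0.1757  0.122 ] [ 0.5547 -0.1736  0.122 ] 2.0229948108390468 0.12009762990030526
red [ 0.6157 -0.2181  0.122 ] [ 0.4981 -0.222   0.122 ] [ 0.5569 -0.22    0.122 ] 1.9375545962350706 0.1177271042895665
white [ 0.6175 -0.2646  0.122 ] [ 0.4991 -0.2682  0.122 ] [ 0.5583 -0.2664  0.122 ] 1.7457405370545653 0.1184312843849377
black [ 0.6162 -0.3102  0.122 ] [ 0.5002 -0.3143  0.122 ] [ 0.5582 -0.3122  0.122 ] 2.043742632290752 0.1160790832794594
Ltop [0.6809 0.2553 0.1687]
Lbot [0.4386 0.2555 0.087 ]
Rtop [0.6882 0.2098 0.1687]
Rbot [0.4389 0.2111 0.087 ]
floorL top [0.6984 0.2457 0.112 ]
floorL bot [0.4538 0.2435 0.033 ]
mug [ 0.4255 -0.2714  0.085 ]
bowl [0.4706 0.0043 0.045 ]
vase [ 0.7423 -0.0053  0.21  ]
jar [0.6093 0.1331 0.085 ]
[[ 0.2723 -0.0002 -0.9622]
 [ 0.9622 -0.001   0.2723]
 [-0.001  -1.     -0.0001]] 0.1
```

```bash
python3 -m inch '[-25.4,-15,-44.6,0,-17.7,0,-25.4,-15,-44.6,0,-17.7,0,-25.4,-15,-44.6,0,-17.7,0,-25.4,-15,-44.6,0,-17.7,0,-25.4,-15,-44.6,0,-17.7,0,-25.4,-15,-44.6,0,-17.7,0,-25.4,-15,-44.6,0,-17.7,0,-25.4,-15,-44.6,0,-17.7,0,-25.4,-15,-44.6,0,-17.7,0,-25.4,-15,-44.6,0,-17.7,0,-25.4,-15,-44.6,0,-17.7,0,-25.4,-15,-44.6,0,-17.7,0]' 0 40
python3 - <<'E'
from h import *
np.set_printoptions(precision=4,suppress=True)
s=state();c=get_calibration("wrist");im=capture("wrist");cv2.imwrite("pics/w1.png",im[:,:,::-1])
np.savez("w1.npz",K=c["K"],T=c["world_from_camera"],im=im)
print(s["position"],R.from_quat(s["tool_rot"]).as_matrix(),s["wrist_force"],s["clock"]);print(c["K"],c["world_from_camera"])
E
```

```text
clock: 1.3
position: [0.5333, 0.2312, 0.3821]
tool_rot: [0.494, 0.507, -0.506, -0.492]
wrist_force: [0.0, 0.3, -0.4]
gripper_width: 0.001
[0.5333 0.2312 0.3821] [[-0.0268  0.002  -0.9996]
 [ 0.9996 -0.0011 -0.0268]
 [-0.0011 -1.     -0.002 ]] [ 0.0489  0.2759 -0.3896] 1.3
[[371.6483   0.     315.6297]
 [  0.     371.6483 244.6852]
 [  0.       0.       1.    ]] [[-0.0264  0.9456  0.3241  0.4492]
 [ 0.9997  0.0252  0.0079  0.2288]
 [-0.0007  0.3242 -0.946   0.5229]
 [ 0.      0.      0.      1.    ]]
```

View pics/w1.png

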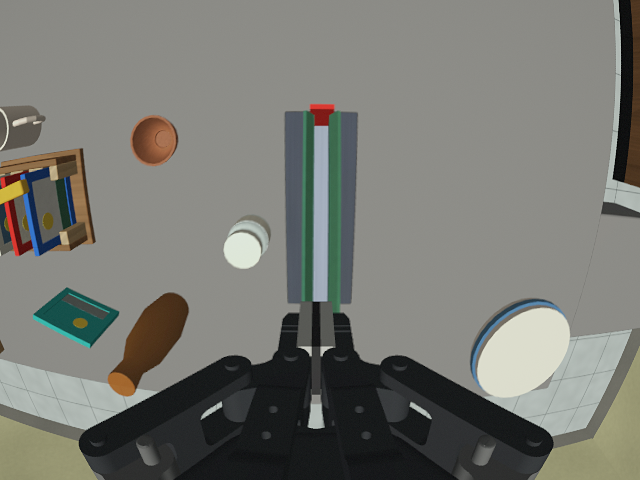

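The wrist view looks along the lane: its floor strip is at about columns 313–328 and rows 126–300, with the red stop at (322,115). I'll fit the floor centre line.

```bash
cat >> h.py <<'E'
def wray(K,T,uv):
    d=np.array([uv[0]-K[0,2],uv[1]-K[1,2]]);r=np.linalg.norm(d);a=r/K[0,0];v=np.array([*(d/r*np.sin(a)),np.cos(a)]);return T[:3,3],T[:3,:3]@v
def onplane(K,T,uv,p,n):
    o,d=wray(K,T,uv);return o+d*(np.dot(np.array(p)-o,n)/np.dot(d,n))
E
python3 - <<'E'
from h import *
np.set_printoptions(precision=4,suppress=True)
f=np.load("w1.npz");im,K,T=f["im"],f["K"],f["T"]
hsv=cv2.cvtColor(im,cv2.COLOR_RGB2HSV); g=mask(im,(55,90,30),(85,255,255))
n=np.array([-np.sin(.32),0,np.cos(.32)]);p=[.452,.2345,.03]
for y in(110,118,122,126,130,134): print(y,im[y,321])
for y in range(135,300,20):
    row=hsv[y,296:348].astype(int); fl=[x+296 for x in range(52) if row[x][1]<80 and row[x][2]>150 ]
    a,b=onplane(K,T,(min(fl)-.0,y),p,n),onplane(K,T,(max(fl)+1.,y),p,n)
    gx=np.where(g[y,280:365])[0]+280; up=.06
    c=onplane(K,T,(gx.min(),y),np.array(p)+up*n,n);d=onplane(K,T,(gx.max()+1,y),np.array(p)+up*n,n)
    print(y,min(fl),max(fl),a,b,(a+b)[1]/2,"|",gx.min(),gx.max(),c[1],d[1],(c+d)[1]/2,(c+d)[0]/2)
print(onplane(K,T,(321,126),p,n))
r=mask(im,(0,150,100),(8,255,255))[95:130,300:345];ys,xs=np.where(r);print("red",ys.min()+95,ys.max()+95,xs.min()+300,xs.max()+300)
E
```

```text
110 [125  27  23]
118 [127  29  23]
122 [126  27  23]
126 [159 168 181]
130 [160 171 184]
134 [161 172 184]
135 314 327 [0.4664 0.2268 0.0348] [0.4658 0.2449 0.0346] 0.23583809396482242 | 303 340 0.21460137476936056 0.2575662613492497 0.23608381805930512 0.4638135560104857
155 314 327 [0.492  0.2275 0.0432] [0.4915 0.2454 0.0431] 0.236456659439529 | 303 340 0.2153302803483038 0.2578950522506714 0.23661266629948757 0.4861752497468104
175 314 327 [0.5169 0.2282 0.0515] [0.5165 0.246  0.0514] 0.23707296203859496 | 303 340 0.21601385743267126 0.25827023231148655 0.2371420448720789 0.5079761564407149
195 314 327 [0.5414 0.2288 0.0596] [0.541  0.2466 0.0595] 0.23769062780387945 | 303 340 0.21665744293003208 0.258692544446027 0.23767499368802955 0.5293594764537004
215 314 327 [0.5656 0.2295 0.0676] [0.5652 0.2472 0.0675] 0.23831319105770501 | 302 340 0.2161638013313756 0.259163368343929 0.23766358483765232 0.5504707277120573
235 314 327 [0.5896 0.2301 0.0756] [0.5892 0.2478 0.0755] 0.23894417926944622 | 302 340 0.2167421701004393 0.2596847310942203 0.2382134505973298 0.5714114517557933
255 314 327 [0.6135 0.2308 0.0835] [0.6131 0.2484 0.0834] 0.2395871949446569 | 302 340 0.2172905971080898 0.26025934030331704 0.23877496870570342 0.5923162405254654
275 314 327 [0.6376 0.2314 0.0915] [0.6372 0.2491 0.0914] 0.2402459986708712 | 302 339 0.21781221754928662 0.25978143287330874 0.2387968252112977 0.6133177641748623
295 313 326 [0.6619 0.2308 0.0996] [0.6615 0.2486 0.0994] 0.23965304350216146 | 302 339 0.21830981132693006 0.2604685974845311 0.23938920440573058 0.6345161242365956
[0.4543 0.2356 0.0308]
red 104 124 310 333
```

```bash
python3 -m inch '[-48.8,8,-2.5,0,0,0,-48.8,8,-2.5,0,0,0,-48.8,8,-2.5,0,0,0,-48.8,8,-2.5,0,0,0,-48.8,8,-2.5,0,0,0,-48.8,8,-2.5,0,0,0,-48.8,8,-2.5,0,0,0,-48.8,8,-2.5,0,0,0,-48.8,8,-2.5,0,0,0,-48.8,8,-2.5,0,0,0,-48.8,17,-2.5,0,0,0,-48.8,17,-2.5,0,0,0]' 0
python3 - <<'E'
from h import *
np.set_printoptions(precision=4,suppress=True)
c=get_calibration("wrist");im=capture("wrist");cv2.imwrite("pics/w2.png",im[:,:,::-1]);np.savez("w2.npz",K=c["K"],T=c["world_from_camera"],im=im)
E
```

```text
clock: 2.55
position: [0.5708, -0.2515, 0.2091]
tool_rot: [-0.492, -0.508, 0.508, 0.492]
wrist_force: [1.0, 1.1, -1.1]
gripper_width: 0.0
```

View pics/w2.png

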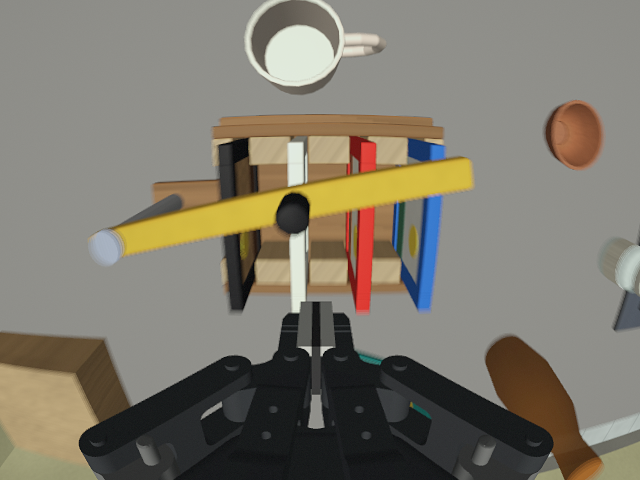

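```bash
python3 -m inch '[0,3,0,0,0,0,0,5.7,0,0,0,0,0,5.7,0,0,0,0,0,5.7,0,0,0,0]' 0
```

```text
clock: 3.0
position: [0.5718, -0.2508, 0.1554]
tool_rot: [0.491, 0.508, -0.508, -0.491]
wrist_force: [0.6, 0.2, 0.7]
gripper_width: 0.002
```

```bash
python3 -m inch '[-1.3,0,2.2,0,0,0,-1.6,0,4.1,0,0,0,-2.1,0,6,0,0,0,-3,0,7.8,0,0,0,-4,0,9.4,0,0,0,-5.4,0,10.8,0,0,0,-6.9,0,12,0,0,0,-8.2,0,12.9,0,0,0,-9.4,0,13.4,0,0,0,-10.4,0,13.8,0,0,0,-11.1,0,14,0,0,0,-11.9,0,14.1,0,0,0]' 0
python3 - <<'E'
from h import *
im=capture("top");cv2.imwrite("pics/t2.png",cv2.resize(im[200:360,320:540,::-1],None,fx=3,fy=3))
E
```

```text
clock: 4.2
position: [0.4344, -0.3753, 0.1543]
tool_rot: [0.491, 0.508, -0.508, -0.492]
wrist_force: [0.5, 0.8, 1.0]
gripper_width: -0.001
```

View pics/t2.png

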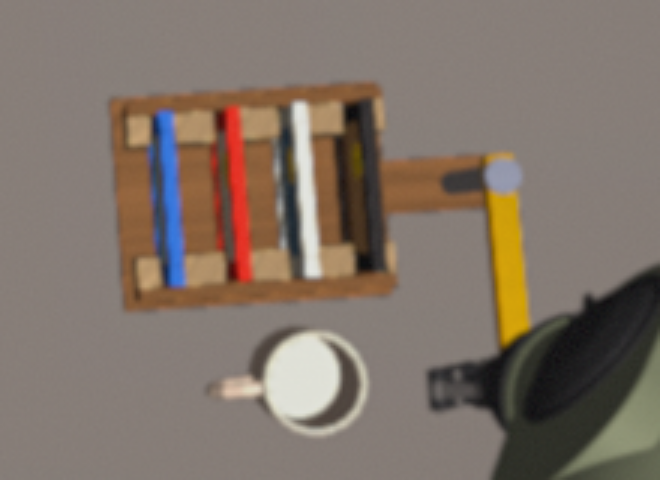

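Keeper: it runs from the post (503,175) down to (515,340), swung to about 1.6 rad and clear of the frames. All four frames are still in place. Next I go above blue.

```bash
python3 -m inch '[1,-3,0,0,0,0,1,-6,0,0,0,0,4,-6,-2.5,0,0,0,19.7,-6,-12.7,0,0,0,19.7,-6,-12.7,0,0,0,19.7,-6,-12.7,0,0,0,19.7,-6,-12.7,0,0,0,19.7,-5,-12.7,0,0,0,19.7,-5,-12.7,0,0,0,19.7,-5,-12.7,0,0,0]' 4.2
python3 - <<'E'
from h import *
np.set_printoptions(precision=4,suppress=True)
s=state();c=get_calibration("wrist");im=capture("wrist");K,T=np.array(c["K"]),np.array(c["world_from_camera"])
m=cv2.morphologyEx(mask(im,(105,120,60),(125,255,255)),cv2.MORPH_OPEN,np.ones((3,3)))
n,l,st,ce=cv2.connectedComponentsWithStats(m)
for i in range(1,n):
    if st[i][4]>150: print(st[i],ce[i])
print(s["position"],R.from_quat(s["tool_rot"]).as_matrix()[:,0])
cv2.imwrite("pics/w3.png",im[:,:,::-1]);np.savez("w3.npz",K=K,T=T,im=im)
E
```

```text
clock: 5.25
position: [0.5542, -0.1748, 0.2043]
tool_rot: [-0.492, -0.508, 0.508, 0.492]
wrist_force: [-0.5, 0.3, 0.2]
gripper_width: 0.491
[ 311  155   16  181 2679] [318.723  243.0575]
[ 0.5542 -0.1748  0.2043] [-0.0322  0.9995 -0.0004]
```

View pics/w3.png

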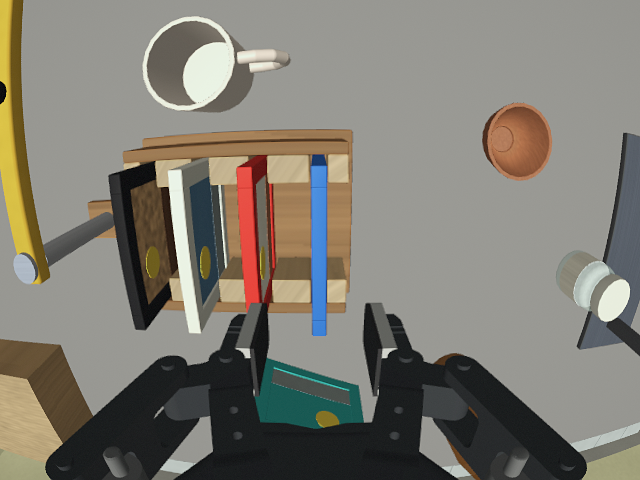

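Edge-on view: the top of blue is at columns 311–326, centred between the fingers, and the red frame is clear to the left. I'll descend and grip.

```bash
python3 -m inch '[0,4,0,0,0,0,0,7,0,0,0,0,0,9.5,0,0,0,0,0,11.2,0,0,0,0,0,11.2,0,0,0,0,0,11.2,0,0,0,0]' 4.2
python3 -m inch '[0,0,0,0,0,0,0,0,0,0,0,0,0,0,0,0,0,0,0,0,0,0,0,0,0,0,0,0,0,0]' 0 50
python3 -m inch '[0,-2,0,0,0,0,0,-4,0,0,0,0,0,-6,0,0,0,0,0,-8,0,0,0,0,0,-10.5,0,0,0,0,0,-13,0,0,0,0,0,-16,0,0,0,0,0,-19,0,0,0,0,0,-19,0,0,0,0]'
```

```text
clock: 5.9
position: [0.5547, -0.1749, 0.093]
tool_rot: [-0.492, -0.508, 0.508, 0.492]
wrist_force: [0.2, -0.2, -0.3]
gripper_width: 0.492
clock: 6.4
position: [0.5552, -0.1737, 0.0934]
tool_rot: [0.492, 0.509, -0.508, -0.491]
wrist_force: [-2.5, 3.2, 10.9]
gripper_width: 0.106
clock: 7.3
position: [0.556, -0.1745, 0.2865]
tool_rot: [0.494, 0.509, -0.507, -0.49]
wrist_force: [0.1, -0.1, -1.9]
gripper_width: 0.111
```

```bash
python3 -m inch '[1.5,0,-0.3,0,0,0,4.5,0,-0.8,0,0,0,8.5,0,-1.5,-2,0,0,13,0,-2.3,-5,0,0,17.5,0,-3.1,-8,0,0,22,0,-3.9,-11,0,0,26.5,0,-4.7,-14,0.4,0,31,0,-5.4,-17,0.6,0,35,0,-6.2,-18.3,0.8,0,38.5,0,-6.8,-18.3,0.8,0,40.3,0,-7.1,-18.3,0.8,0,41,0,-7.2,-18.3,0.8,0]'
python3 -m inch '[0,0,0,0,0,0,0,0,0,0,0,0]'
python3 - <<'E'
from h import *
np.set_printoptions(precision=4,suppress=True)
s=state();c=get_calibration("wrist");im=capture("wrist");b=capture("scene");K,T=np.array(c["K"]),np.array(c["world_from_camera"])
print(s["position"],R.from_quat(s["tool_rot"]).as_matrix(),s["wrist_force"])
np.savez("w4.npz",K=K,T=T,im=im)
cv2.imwrite("pics/w4.png",np.hstack([im[:,150:490,::-1],b[100:340,340:560,::-1].repeat(2,0).repeat(2,1)]))
E
```

```text
clock: 8.5
position: [0.6122, 0.241, 0.2812]
tool_rot: [0.566, 0.58, -0.419, -0.411]
wrist_force: [-0.3, -0.2, -0.9]
gripper_width: 0.106
clock: 8.7
position: [0.6131, 0.2367, 0.2821]
tool_rot: [0.568, 0.578, -0.418, -0.411]
wrist_force: [-0.8, -1.3, -1.6]
gripper_width: 0.105
[0.6131 0.2367 0.2821] [[-0.0179  0.3135 -0.9494]
 [ 0.9998  0.0071 -0.0165]
 [ 0.0016 -0.9496 -0.3135]] [-0.7975 -1.2577 -1.5785]
```

View pics/w4.png

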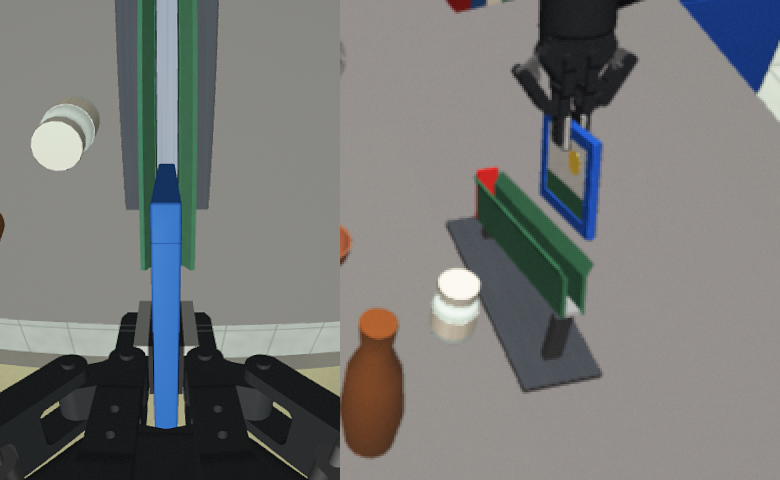

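The wrist crop shows blue's lower edge (col 167) over the lane floor (cols 157–177), parallel to it. In the scene view its tilt matches the slope. Lowering.

```bash
python3 -m inch '[0,1.5,0.5,0,0,0,0,3.4,1.1,0,0,0,0,5.3,1.7,0,0,0,0,7,2.3,0,0,0,0,8.4,2.8,0,0,0,0,9.5,3.1,0,0,0,0,9.5,3.1,0,0,0,0,9.5,3.1,0,0,0]'
python3 - <<'E'
from h import *
np.set_printoptions(precision=4,suppress=True)
s=state();im=capture("wrist")
print(s["position"],s["wrist_force"],s["moment"])
E
python3 -m inch '[0,0.2,0.07,0,0,0,0,0.4,0.13,0,0,0,0,0.5,0.17,0,0,0,0,0.5,0.17,0,0,0]'
```

```text
clock: 9.6
position: [0.6139, 0.2381, 0.1829]
tool_rot: [0.567, 0.579, -0.417, -0.411]
wrist_force: [0.5, 0.4, -1.2]
gripper_width: 0.105
[0.6139 0.2381 0.1829] [ 0.4941  0.411  -1.2368] [-0.0207  0.4353  0.0087]
clock: 10.05
position: [0.6134, 0.2385, 0.177]
tool_rot: [0.567, 0.579, -0.418, -0.411]
wrist_force: [0.6, 0.4, -2.1]
gripper_width: 0.106
```

```bash
python3 -m inch '[0,0.2,0.07,0,0,0,0,0.4,0.13,0,0,0,0,0.4,0.13,0,0,0]'
python3 -m inch '[0,0.15,0.05,0,0,0,0,0.3,0.1,0,0,0,0,0.3,0.1,0,0,0]'
```

```text
clock: 10.35
position: [0.6134, 0.2384, 0.1725]
tool_rot: [0.567, 0.579, -0.418, -0.411]
wrist_force: [0.1, 0.4, -2.5]
gripper_width: 0.107
clock: 10.65
position: [0.6134, 0.2384, 0.1694]
tool_rot: [0.567, 0.579, -0.418, -0.411]
wrist_force: [0.4, -0.1, -1.0]
gripper_width: 0.109
```

```bash
python3 -m inch '[0,0.1,0.03,0,0,0,0,0.2,0.07,0,0,0,0,0.2,0.07,0,0,0]'
```

```text
clock: 10.95
position: [0.6135, 0.2387, 0.1682]
tool_rot: [0.567, 0.579, -0.417, -0.411]
wrist_force: [-6.6, -0.2, 9.7]
gripper_width: 0.108
```

Contact is at z 0.168, as predicted, with about 12 N. I'll check how it sits before letting go.

```bash
python3 -m inch '[0,-0.05,-0.02,0,0,0,0,-0.05,-0.02,0,0,0]'
python3 - <<'E'
from h import *
s=state();print(s["wrist_force"],s["moment"],s["position"])
im=capture("wrist");b=capture("scene")
cv2.imwrite("pics/w5.png",np.hstack([im[:,150:490,::-1],cv2.resize(b[140:300,390:530,::-1],None,fx=3,fy=3,interpolation=2)]))
E
```

```text
clock: 11.15
position: [0.6135, 0.2386, 0.1683]
tool_rot: [0.567, 0.579, -0.417, -0.411]
wrist_force: [-3.1, -0.3, 3.6]
gripper_width: 0.108
[-3.07043756 -0.25122772  3.59696176] [-0.03612848  0.63225035  0.03739135] [0.61351141 0.23858981 0.16829588]
```

View pics/w5.png

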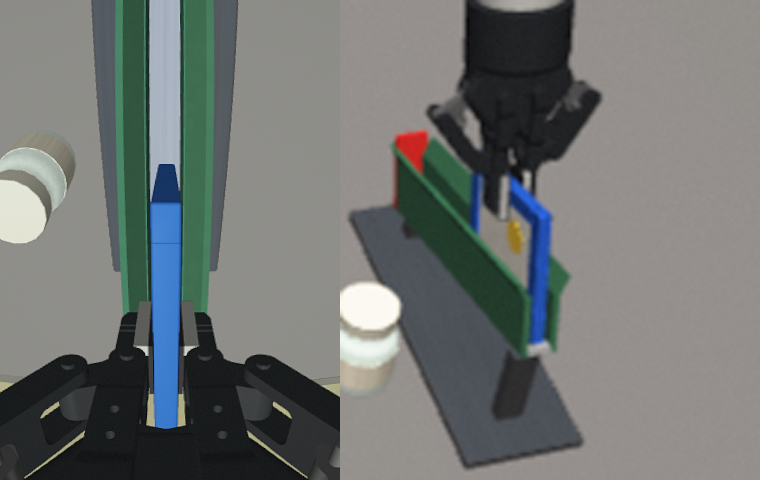

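The frame sits in the channel at the lane's upper end, parallel to the floor and upright. Releasing.

```bash
python3 -m inch '[0,0,0,0,0,0,0,0,0,0,0,0,0,0,0,0,0,0,0,0,0,0,0,0,0,0,0,0,0,0,0,0,0,0,0,0,0,0,0,0,0,0,0,0,0,0,0,0,0,0,0,0,0,0,0,0,0,0,0,0,0,0,0,0,0,0]' 5
python3 -m inch '[0,-3,0,0,0,0,0,-6,0,0,0,0,0,-10,0,0,0,0,0,-14,0,0,0,0,0,-16,0,0,0,0,0,-16,0,0,0,0,0,-16,0,0,0,0]'
python3 - <<'E'
from h import *
a=capture("top");b=capture("scene")
cv2.imwrite("pics/f.png",np.vstack([np.hstack([a[140:350,150:500],np.zeros((210,10,3),np.uint8),b[150:350,150:500].copy()[:0].reshape(0,350,3) if 0 else np.pad(b[150:350,150:500],((0,10),(0,0),(0,0)))])[:,:,::-1],np.pad(cv2.resize(b[150:300,390:530,::-1],None,fx=2.5,fy=2.5),((0,0),(0,360),(0,0)))]))
E
```

```text
clock: 12.35
position: [0.6135, 0.2385, 0.1681]
tool_rot: [0.567, 0.579, -0.417, -0.411]
wrist_force: [0.6, -0.5, 0.4]
gripper_width: 0.584
clock: 13.05
position: [0.5632, 0.2373, 0.3201]
tool_rot: [0.567, 0.579, -0.417, -0.411]
wrist_force: [0.1, -1.1, -0.6]
gripper_width: 0.588
```

View pics/f.png

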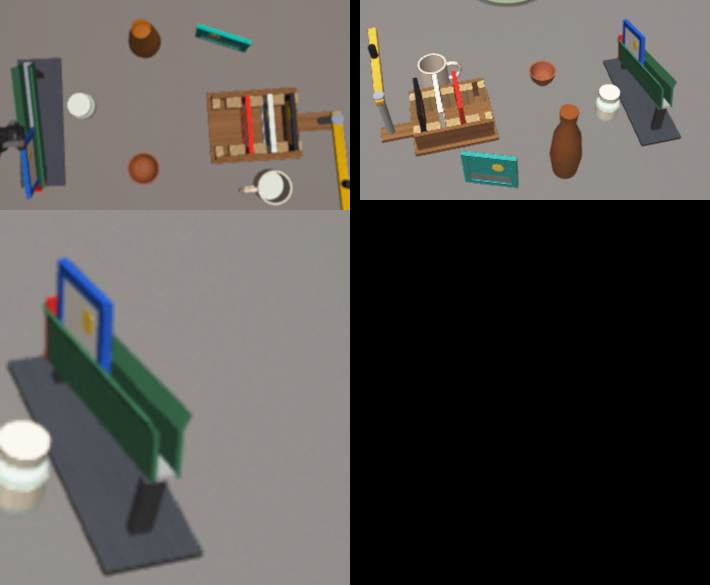

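```bash
python3 - <<'E'
from h import *
for x in(0,60,120):
    print(x,proj("scene",[.454+x/1e3*.949-.11*.3146,.2365,.03+x/1e3*.3146+.11*.949]))
b=capture("scene");m=mask(b,(105,120,60),(125,255,255))[150:300,390:530]
ys,xs=np.where(m);i=ys.argmin();print("blue top-left",xs[i]+390,ys[i]+150,"right end",xs.max()+390,ys[xs.argmax()]+150)
print(close_job(),state()["clock"])
E
```

```text
0 [415.47983716 168.26852643]
60 [424.05581915 177.00285984]
120 [433.36478418 186.48371046]
blue top-left 415 169 right end 434 186
the job is handed in; nothing more can be done
the job is handed in; nothing more can be done
```

The blue frame is at the red stop, upright on edge, and I handed the job in. The robot clock last read 13.05 s, well under the 54 s limit.

**What I did:**
- I pushed the keeper aside by its knob to about 1.6 rad.
- I lifted the blue frame straight up out of its slot by its top edge.
- I set it on the lane floor at the upper end, tilted 18.3° to match the slope. It made contact at the predicted height.
- I let go, and it slid down to the stop by itself. I then backed the gripper away.

**Last checks:**
- **Blue frame:** its top corners in the scene image are at (415,169) and (434,186). A frame flush against the stop should show them at (415,168) and (433,186).
- **Everything else:** in the last pictures the red, white and black frames are in their slots. The mug, bowl, vase, jar and turquoise look-alike show no visible movement. The gripper was touching nothing.
- **Disagreement:** the top and wrist cameras placed the lane's centre line 2–4 mm apart and its heading about 1.5° apart. I aimed between them, and this did no harm.
- **Not checked:** I took no picture after the hand-in.

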